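# Bar down the tubes in the wash carrier and lift it level

### The job

The polished tubes are ready to go to the wash: lay the loose hold-down bar (flat steel strip, orange grip) across them into the two empty slotted posts of the aluminium carrier, lowering it in rather than dropping it, and let go of it. Then take the carrier by its black handle, lift it straight up about 10 cm above its blue tray and finish there, still holding it, level and steady over the tray so that no tube slides. Never tip the carrier, and leave the other things on the bench where they are.

Things in the scene. Friction and masses are not known exactly. Their poses are not given: they have to be found in the camera images.
- carrier: aluminium wash carrier (240-360 g, with bars and tubes about 0.8 kg), 196 (x) x 184 (y) x 145 mm high, loose in the tray. Origin: centre of underside, z up. End frames across y at x = +80 and -80 mm: a comb in which three tubes lie along x, and a slotted post at each end (y = +88, -88 mm, 8 mm thick). The slots at x = +80 are empty; at -80 a bar is fitted, its orange grip up to z = 90 mm
- carrier_handle (a point): centre of the carrier's fixed black handle, 135 mm above the underside at the carrier's middle: a level bar along the carrier's y, 108 mm long, 16 mm thick (x), 20 mm high, free all round; thin legs run down from its ends to the side rails at y = +75 and -75 mm. The loaded carrier's centre of mass lies within a few mm of straight below
- empty_seat (a point): midway between the two empty slots at the height of their floors (carrier x = +80, y = 0, z = 45 mm), axes as the carrier's; the loose bar's origin belongs here, its length along y. Slots: open-topped, 26 mm wide (x) from z = 45 to 58 mm, flaring to about 44 mm at the prong tips, z = 74 mm. Tube tops lie 3 mm below
- filled_seat (a point): the same point of the other end frame (carrier x = -80 mm), where the fitted bar's origin already lies
- bar: the loose hold-down bar, 65 to 105 g: flat steel strip 20 mm (x) by 200 mm (y, its length) by 5 mm thick, with an orange grip block 18 x 18 mm standing on its middle, from z = 5 to 45 mm. Origin: centre of the strip's underside; z up. It lies flat on the rubber mat; the same either way round
- bar_grip (a point): a point in the orange grip block on its axis, 30 mm above the loose bar's underside
- fitted_bar: an identical bar already lying in the other two slots; it stays there loose under its own weight
- tube_1: polished steel tube, 22 mm in diameter, 230 mm long (its x), 120 g, lying loose in the combs at carrier y = -40 mm; origin: its middle, on the axis, 31 mm above the carrier's underside
- tube_2: the same, at carrier y = 0
- tube_3: the same, at carrier y = +40 mm
- tray: blue plastic drip tray fixed to the bench, 280 x 250 x 25 mm high, 5 mm walls and bottom; origin: centre of its underside, on the bench; the carrier stands on its floor, 5 mm up
- mat: black rubber mat fixed to the bench, 120 x 260 x 4 mm, on which the loose bar starts; origin: centre of its underside
- compound: bystander: brown bar of polishing compound half in paper, 45 x 150 x 40 mm; origin: centre of its underside
- buff: bystander: brown buffing wheel lying flat, 120 mm in diameter, 32 mm high; origin: centre of its underside
- degreaser: bystander: white bottle, green label, 66 mm in diameter, 150 mm high; origin: centre of its underside
There are look-alikes about, which are no part of the job. What is shaped like the bar but purple or turquoise is not meant.

How it is judged:
On the way:
1. the loose bar lies in both empty slots, let go, with the carrier still standing in its tray (x of bar in the frame of empty_seat between -0.006 and 0.006 m and y of bar in the frame of empty_seat between -0.012 and 0.012 m and z of bar in the frame of empty_seat between -0.004 and 0.004 m and angle between the y axis of bar and the y axis of carrier, either way round below 0.06 rad and angle between the z axis of bar and the z axis of carrier, either way round below 0.06 rad and contact force between bar and the fingers below 0.1 N and linear speed of bar below 0.02 m/s and height (world z) of carrier below 0.012 m), for 0.3 s.
At the end, for the whole second after the job is handed in: Held by the handle (fingers within 45 mm of its centre), underside 60-180 mm above the tray floor, within 60 mm of over its centre, tilt under 0.09 rad, still (20 mm/s, 0.1 rad/s); bars within 6, 12, 4 mm (x, y, z) and 0.06 rad of their seats; tubes in the combs, within 25 mm lengthwise (x of bar in the frame of empty_seat between -0.006 and 0.006 m and y of bar in the frame of empty_seat between -0.012 and 0.012 m and z of bar in the frame of empty_seat between -0.004 and 0.004 m and angle between the y axis of each of bar, fitted_bar and the y axis of carrier, either way round below 0.06 rad and angle between the z axis of each of bar, fitted_bar and the z axis of carrier, either way round below 0.06 rad and x of fitted_bar in the frame of filled_seat between -0.006 and 0.006 m and y of fitted_bar in the frame of filled_seat between -0.012 and 0.012 m and z of fitted_bar in the frame of filled_seat between -0.004 and 0.004 m and x of tube_1 in the frame of carrier between -0.025 and 0.025 m and y of tube_1 in the frame of carrier between -0.048 and -0.032 m and z of tube_1 in the frame of carrier between 0.025 and 0.04 m and x of tube_2 in the frame of carrier between -0.025 and 0.025 m and y of tube_2 in the frame of carrier between -0.008 and 0.008 m and z of tube_2 in the frame of carrier between 0.025 and 0.04 m and x of tube_3 in the frame of carrier between -0.025 and 0.025 m and y of tube_3 in the frame of carrier between 0.032 and 0.048 m and z of tube_3 in the frame of carrier between 0.025 and 0.04 m and height (world z) of carrier between 0.065 and 0.185 m and horizontal distance between carrier and tray below 0.06 m and angle between carrier's own z axis and vertical below 0.09 rad and linear speed of carrier below 0.02 m/s and angular speed of carrier below 0.1 rad/s and contact force between carrier and the fingers above 3 N and contact force between carrier and tray below 0.1 N and distance between the grasp point and carrier_handle below 0.045 m); the arm keeps its last pose, push and grip.
It fails at once if the carrier is lifted before the loose bar is in its slots (height (world z) of carrier above 0.03 m and not (x of bar in the frame of empty_seat between -0.006 and 0.006 m and y of bar in the frame of empty_seat between -0.012 and 0.012 m and z of bar in the frame of empty_seat between -0.004 and 0.004 m and angle between the y axis of bar and the y axis of carrier, either way round below 0.06 rad and angle between the z axis of bar and the z axis of carrier, either way round below 0.06 rad)).
It fails at once if the carrier is tipped by more than 0.2 rad (angle between carrier's own z axis and vertical above 0.2 rad).
It fails at once if the loose bar is dropped (falls free for more than about 12 mm) (linear speed of bar above 0.5 m/s and contact force between bar and the fingers below 0.02 N).
It fails at once if a bystander is moved by more than 25 mm (distance of any of compound, buff, degreaser from where it was at the start of the episode above 0.025 m).
It also fails if it takes over 67 s, if anything falls off the work surface, if the arm or the gripper's body presses on something with over 40 N, if the wrist force passes 120 N, or if a joint passes its speed limit or range.

### The arm

A 6-joint arm with a two-finger parallel gripper is mounted at the origin on the work surface. World frame = base frame: x ahead of the robot, y to its left, z up, the work surface at z = 0. Lengths are in m, angles in rad, forces in N, time in s.
With the tool pointing down it reaches from about 0.325 to 0.9 m from the base axis. Payload 6.1 kg.
Tool frame: the origin (TCP) lies at the very end of the fingers, on their centre line; the grasp point (between the pads) lies 19 mm behind it; z points along the fingers, y is the line along which they close (so a half turn about z gives the same grasp; the last joint's range is limited). The gripper opens to 85 mm and grips with 20 to 120 N. Pads are 22 mm wide; open, the fingers measure 114 mm over their backs; the gripper's body (76 mm by 85 mm) begins 54 mm behind the grasp point. The pads swing forward as they close: fully open they stand 13 mm farther back than shut.
Start: joints at [1.063, 0.22, 1.526, -0, 1.395, -0.126], TCP at [0.233, 0.58, 0.231] pointing down, gripper open.
Joint ranges: [-2.98, 2.98], [-0.91, 2.08], [0.09, 2.57], [-1.24, 4.39], [0.2, 2.65], [-2.68, 2.68]. Speed limits (rad/s): [2.57, 2.57, 3.01, 3.14, 3.14, 3.14].

### API

Orientations are given as a 3x3 rotation matrix whose columns are the frame's x, y, z axes.
In Python, from plant import bot gives the robot as it stands.
- The arm moves only by the tool drive_tool, never from a script. Its argument "targets" is a list of rows, each a list of 3 entries, a list of its own where there are three numbers: the turn, a rotation vector about the tool's x, y, z in degrees, then the shift along the tool's x, y, z in cm, then the opening in per cent of the stroke, from 0 (shut) to 100 (fully open). In form: [[[ax, ay, az], [x, y, z], jaw], ...]. A call has 1 to 20 rows; each row is the pose to reach, as a shift and turn from the pose commanded when the call began, along the tool's axes at that moment; what a row does not reach only later rows make up. A row lasts 1/10 s, in which the tool goes at most 50 mm and 8.59 degrees, less where a joint would pass 70% of its speed; a pose out of reach is approached as far as the arm can. A call with a gripper value outside its range is refused whole. The fingers move at their own pace and stop on an object; "squeeze" is the grip in N (left out, the last holds). Time passes only in rows, so rows that repeat a pose let the fingers close. It gives the time, the measured TCP pose, the force, the opening and the grip force at its end, in the units of the state.
- bot.observe(): the state, without advancing time (a new reading comes with each control period).
- bot.capture(name): name is "side" or "top" or "wrist"; returns (picture, depth): 400x640x3 uint8, blue, green, red; 400x640 float32, m along the optical axis (not along the pixel's ray), 0 where there is no reading.
- bot.camera_params(name): a dict with "fx", "fy", "cx", "cy" (pixels), "rvec" (rotation vector, rad) and "tvec" (3), from world to camera coordinates, as OpenCV has them. Camera axes: x right, y down, z forward; pixel columns grow to the right and rows downward; lengths in m; the calibration is good to about 2 mm. A picture is of the moment at which its call begins: read the wrist's pose just before it. camera_params takes no time and is no camera call; for the wrist camera it gives the pose at the moment of the call.
- bot.finish_job(): hands the job in; it is judged then, once.
Trained networks look in the newest picture that a camera, given by its name, has taken for a name from the list of things; names that differ only in an ending like _2 or _b are one class to them, and where a whole thing is asked for, a point or a joint stands for the part that bears it (a point fixed in the world has none). Each returns a list of dicts, best first, with "confidence" (0 to 1); they miss things now and then, are a little off and sometimes report something else, mostly with a low value. They report only what shows in the picture. A call takes as long as a camera call. They do not tell look-alikes from the thing itself.
- bot.recognise(camera, label): "point" ([column, row] in pixels, amid what is visible of it).
The state is a dict: "time_s": time; "joints": joint angles; "joint_vel": joint speeds; "effort": joint torques, N m; "tool_pos": TCP position; "tcp_rot": TCP orientation; "contact_force": force on the tool from outside, world axes, zero at the start; "moment": the same for the moment, N m; "finger_gap": opening from 0.0 (shut) to 1.0 (fully open); "gripper_force": force on a finger pad.
Only numpy, scipy, OpenCV 4.12 (cv2) and the standard library are available. Lean on these libraries where they do the work, as an engineer would, in place of code of your own. Each camera call takes 0.05 s, during which the arm holds its last target. There are 200 camera calls.

## Working session

There is one attempt and no reset: what is moved stays moved. The work goes in short steps, Python scripts to look and compute and a tool call to move; the robot and the scene stay as the last step left them, time stands still between calls to the robot, and variables do not carry over. Pictures are saved under pics/ and viewed, at most 10 in all, crops included, and the job is handed in when it is done.

Besides the shell and the picture viewer there is one more tool, called after "Call:" in YAML: its name, and indented under it one key for each argument. drive_tool: Moves the arm, as the interface text tells. Its arguments: {"type":"object","properties":{"targets":{"type":"array"},"squeeze":{"type":"number"}},"required":["targets"]}

```bash
mkdir -p pics; ls; cat > h.py <<'E'
import numpy as np, cv2
from plant import bot
def cam(n):
    p=bot.camera_params(n); R=cv2.Rodrigues(np.array(p["rvec"],float))[0]
    return p,R,np.array(p["tvec"],float).ravel()
def cloud(n,depth):
    p,R,t=cam(n); v,u=np.mgrid[0:400,0:640]
    c=np.stack([(u-p["cx"])/p["fx"]*depth,(v-p["cy"])/p["fy"]*depth,depth],-1)
    w=(c-t)@R; w[depth<=0]=np.nan; return w
E
python3 - <<'E'
from h import *
s=bot.observe(); print(s["time_s"],s["tool_pos"],s["tcp_rot"])
ims=[]
for n in("top","side"):
    im,d=bot.capture(n); w=cloud(n,d); np.savez(f"{n}.npz",im=im,w=w); cv2.imwrite(f"pics/{n}0.png",im)
    for l in("carrier","bar","bar_grip","carrier_handle","fitted_bar","empty_seat","filled_seat","tray","mat","compound","buff","degreaser"):
        for r in bot.recognise(n,l)[:4]:
            u,v=np.round(r["point"]).astype(int); print(n,l,round(r["confidence"],2),(u,v),np.round(w[v,u],3))
E
```

```text
pics
0.0 [0.23257003 0.57945865 0.23017908] [[-9.28005807e-01  3.72564600e-01 -9.16779313e-04]
 [ 3.72565671e-01  9.28004219e-01 -1.72948723e-03]
 [ 2.06429353e-04 -1.94653469e-03 -9.99998084e-01]]
top carrier 0.69 (np.int64(379), np.int64(203)) [ 0.507 -0.178  0.15 ]
top bar 0.97 (np.int64(181), np.int64(275)) [0.306 0.42  0.022]
top bar 0.77 (np.int64(253), np.int64(143)) [0.723 0.206 0.031]
top bar 0.67 (np.int64(263), np.int64(218)) [0.479 0.168 0.045]
top bar_grip 0.82 (np.int64(263), np.int64(219)) [0.476 0.168 0.045]
top bar_grip 0.8 (np.int64(180), np.int64(270)) [ 0.322  0.43  -0.   ]
top carrier_handle 0.6 (np.int64(377), np.int64(198)) [ 0.547 -0.19   0.001]
top fitted_bar 0.89 (np.int64(369), np.int64(232)) [ 0.43  -0.153  0.092]
top empty_seat 0.67 (np.int64(377), np.int64(204)) [ 0.504 -0.172  0.149]
top filled_seat 0.84 (np.int64(369), np.int64(201)) [ 0.513 -0.149  0.151]
top filled_seat 0.48 (np.int64(263), np.int64(218)) [0.479 0.168 0.045]
top tray 0.81 (np.int64(371), np.int64(209)) [ 0.506 -0.166  0.042]
top mat 0.63 (np.int64(257), np.int64(216)) [0.491 0.192 0.
[... 1138 characters left out ...]
ide filled_seat 0.97 (np.int64(330), np.int64(287)) [ 0.52  -0.208  0.042]
side filled_seat 0.16 (np.int64(329), np.int64(270)) [ 0.526 -0.161  0.047]
side tray 0.63 (np.int64(332), np.int64(297)) [ 0.524 -0.215  0.001]
side tray 0.28 (np.int64(325), np.int64(274)) [ 0.503 -0.224  0.137]
side mat 0.97 (np.int64(299), np.int64(192)) [0.494 0.168 0.002]
side compound 0.65 (np.int64(370), np.int64(385)) [ 0.557 -0.457  0.042]
side compound 0.18 (np.int64(298), np.int64(192)) [0.491 0.163 0.008]
side buff 0.73 (np.int64(295), np.int64(192)) [0.481 0.165 0.008]
side buff 0.6 (np.int64(391), np.int64(221)) [ 0.737 -0.026  0.035]
side degreaser 0.6 (np.int64(310), np.int64(114)) [0.581 0.453 0.087]
```

```bash
python3 - <<'E'
import cv2
a=cv2.imread("pics/top0.png")[100:320,150:520]
cv2.imwrite("pics/a.png",cv2.resize(a,None,fx=2.15,fy=2.15,interpolation=cv2.INTER_CUBIC))
E
```

```text
(no output)
```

View pics/a.png

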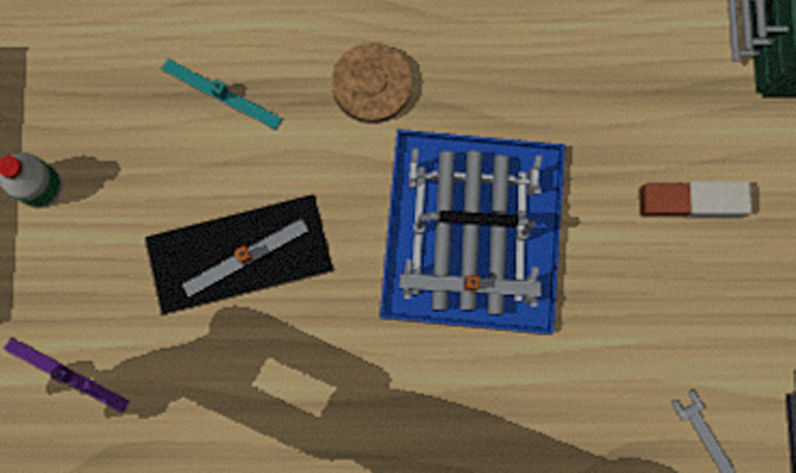

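View pics/side0.png

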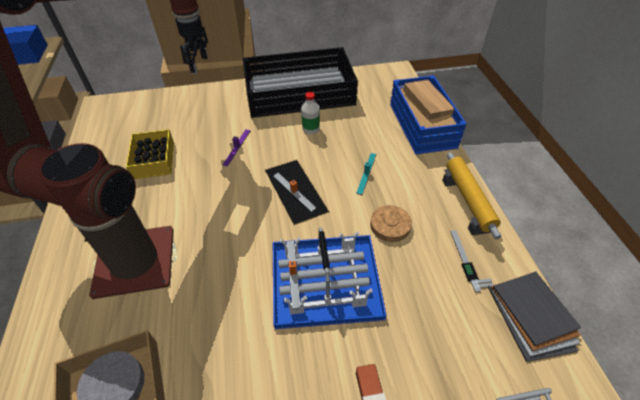

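Candidates in the top picture: purple bar (181,275), turquoise bar (253,143), fitted bar with orange grip in the carrier (369,232), loose steel bar with orange grip on the mat (263,218). The last is the one. The empty slots are at the far (+x) end of the carrier. The side picture agrees: mat bar at (296,190), carrier at (328,270).

```bash
python3 - <<'E'
from h import *
def ax(P):
    c=P.mean(0); U=np.linalg.svd(P[:,:2]-c[:2],full_matrices=False)[2][0]; q=(P[:,:2]-c[:2])@U
    r=cv2.minAreaRect(P[:,:2].astype(np.float32)*1000)
    return len(P),np.round(c,4),round(np.degrees(np.arctan2(*U[::-1]))%180,2),np.round(np.ptp(q),3),np.round(r[0],1),np.round(r[1],1),round(r[2],1)
for n in("top","side"):
    f=np.load(n+".npz"); im=f["im"].astype(int); w=f["w"]
    b,g,r=im[...,0],im[...,1],im[...,2]
    def near(x,y,rad): return np.hypot(w[...,0]-x,w[...,1]-y)<rad
    mat=near(.48,.168,.12)
    strip=mat&(w[...,2]>0.0)&(w[...,2]<.02)&(g>90)&(abs(r-b)<30)
    org=(r>g+40)&(g>b+10)
    # keep largest component
    k=cv2.connectedComponentsWithStats(strip.astype(np.uint8)); 
    print(n,"strip",ax(w[strip]), [tuple(x) for x in k[2][1:]][:6])
    t=mat&(w[...,2]>.04)&(w[...,2]<.06); print("griptop",ax(w[t]) if t.sum()>3 else 0)
    h=near(.507,-.18,.12)&(w[...,2]>.13)&(w[...,2]<.17); print("handle",ax(w[h]))
    fg=near(.43,-.155,.05)&(w[...,2]>.08)&(w[...,2]<.11); print("fgrip",ax(w[fg]) if fg.sum()>3 else 0)
    tu=near(.507,-.18,.2)&(w[...,2]>.04)&(w[...,2]<.055); print("tubes",ax(w[tu]))
    tr=near(.507,-.18,.25)&(b>r+50); print("tray",ax(w[tr&np.isfinite(w[...,2])]))
E
```

```text
top strip (299, array([0.4771, 0.1739, 0.0082]), np.float64(119.28), np.float64(0.199), array([479.1, 170.1]), array([ 19.6, 198.6]), 29.0) [(np.int32(265), np.int32(203), np.int32(28), np.int32(14), np.int32(130)), (np.int32(235), np.int32(219), np.int32(28), np.int32(19), np.int32(169))]
griptop (33, array([0.4783, 0.1705, 0.0481]), np.float64(12.47), np.float64(0.018), array([478.6, 170.5]), array([17.7, 16.2]), 28.1)
handle (272, array([ 0.512 , -0.1558,  0.1462]), np.float64(86.13), np.float64(0.151), array([ 513.1, -156.9]), array([151.5,  17.7]), 87.2)
fgrip (46, array([ 0.4323, -0.1528,  0.0928]), np.float64(153.73), np.float64(0.021), array([ 432.5, -153.3]), array([17.9, 17.8]), 87.7)
tubes (1344, array([ 0.5039, -0.1573,  0.0464]), np.float64(175.98), np.float64(0.234), array([ 511.2, -159.7]), array([197.3, 233.1]), 84.9)
tray (3965, array([ 0.5175, -0.1663,  0.0073]), np.float64(171.11), np.float64(0.295), array([ 520. , -167.1]), array([252.9, 286.3]), 84.4)
side strip (282, array([0.48  , 0.167 , 0.0077]), np.float64(119.16), np.float64(0.208), array([477. , 174.9]), a
[... 171 characters left out ...]
(156))]
griptop (33, array([0.4779, 0.1686, 0.0465]), np.float64(133.55), np.float64(0.021), array([478.1, 169.5]), array([18.6, 17.6]), 1.7)
handle (314, array([ 0.511 , -0.1692,  0.146 ]), np.float64(86.54), np.float64(0.15), array([ 512.2, -159.6]), array([150. ,  16.1]), 86.4)
fgrip (64, array([ 0.4318, -0.157 ,  0.0917]), np.float64(61.83), np.float64(0.022), array([ 431.8, -155. ]), array([18.8, 16.1]), 82.8)
tubes (1927, array([ 0.5058, -0.1652,  0.0461]), np.float64(178.0), np.float64(0.234), array([ 511.4, -159.1]), array([200.1, 232.7]), 86.5)
tray (5064, array([ 0.5172, -0.1865,  0.0088]), np.float64(179.89), np.float64(0.298), array([ 515.5, -164.3]), array([252. , 278.6]), 84.3)
```

Call:
drive_tool:
  targets:
    - [[0,0,38.9],[-38.1,-28.8,7],60]
    - [[0,0,38.9],[-38.1,-28.8,7],60]
    - [[0,0,38.9],[-38.1,-28.8,7],60]
    - [[0,0,38.9],[-38.1,-28.8,7],60]
    - [[0,0,38.9],[-38.1,-28.8,7],60]
    - [[0,0,38.9],[-38.1,-28.8,7],60]
    - [[0,0,38.9],[-38.1,-28.8,7],60]
    - [[0,0,38.9],[-38.1,-28.8,7],60]
    - [[0,0,38.9],[-38.1,-28.8,7],60]
    - [[0,0,38.9],[-38.1,-28.8,7],60]
    - [[0,0,38.9],[-38.1,-28.8,7],60]
    - [[0,0,38.9],[-38.1,-28.8,7],60]
    - [[0,0,38.9],[-38.1,-28.8,7],60]
    - [[0,0,38.9],[-38.1,-28.8,7],60]
    - [[0,0,38.9],[-38.1,-28.8,7],60]
    - [[0,0,38.9],[-38.1,-28.8,7],60]

```text
time_s: 2.9
tool_pos: [0.4789, 0.1715, 0.1615]
tcp_rot: [[-0.489, 0.872, 0.0], [0.872, 0.489, 0.0], [-0.0, 0.0, -1.0]]
contact_force: [0.8, 0.3, -0.7]
finger_gap: 0.6
gripper_force: 0.0
```

```bash
python3 - <<'E'
from h import *
s=bot.observe(); R=np.array(s["tcp_rot"]); print(s["time_s"],s["tool_pos"],R.round(4).tolist(),s["joints"],s["contact_force"])
im,d=bot.capture("wrist"); w=cloud("wrist",d); cv2.imwrite("pics/w1.png",im)
b,g,r=[im[...,i].astype(int) for i in range(3)]
m=np.hypot(w[...,0]-.479,w[...,1]-.17)<.13
for nm,t in(("grip",m&(w[...,2]>.04)&(w[...,2]<.055)),("strip",m&(w[...,2]>.003)&(w[...,2]<.02)&(g>80)&(abs(r-b)<30))):
    if t.sum()>5:
        P=w[t]; q=cv2.minAreaRect(P[:,:2].astype(np.float32)*1000); print(nm,t.sum(),P.mean(0).round(4),q)
E
```

```text
2.9 [0.4788664  0.17153341 0.16147004] [[-0.4895, 0.872, 0.0003], [0.872, 0.4895, 0.0], [-0.0001, 0.0003, -1.0]] [ 1.88829755e-01  3.43618541e-03  1.89791204e+00 -1.10125401e-05
  1.23995593e+00 -3.22663973e-01] [ 0.7656031   0.25309937 -0.66978492]
grip 447 [0.4782 0.1729 0.0478] ((478.5445251464844, 172.0531005859375), (17.247974395751953, 17.40252685546875), 29.869003295898438)
strip 3521 [0.4729 0.1829 0.0082] ((479.3669128417969, 171.62368774414062), (20.149370193481445, 200.3599395751953), 29.13407325744629)
```

View pics/w1.png

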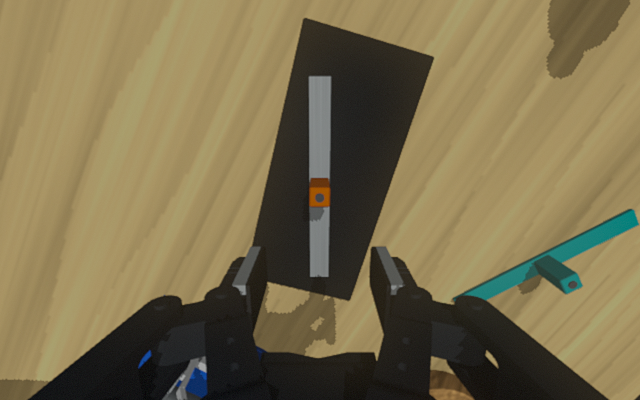

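The wrist view confirms it: grey strip with the orange grip at (319,192), between and aligned with the fingers. I'll descend, grip and lift.

Call:
drive_tool:
  targets:
    - [[0,0,0],[0,0,5],60]
    - [[0,0,0],[0,0,9],60]
    - [[0,0,0],[0,0,12],60]
    - [[0,0,0],[0,0,13.5],60]
    - [[0,0,0],[0,0,14.4],60]
    - [[0,0,0],[0,0,14.4],60]
    - [[0,0,0],[0,0,14.4],60]
    - [[0,0,0],[0,0,14.4],5]
    - [[0,0,0],[0,0,14.4],5]
    - [[0,0,0],[0,0,14.4],5]
    - [[0,0,0],[0,0,14.4],5]
    - [[0,0,0],[0,0,14.4],5]
    - [[0,0,0],[0,0,14.4],5]
    - [[0,0,0],[0,0,14.4],5]
    - [[0,0,0],[0,0,14.4],5]
    - [[0,0,0],[0,0,14.4],5]
  squeeze: 50

```text
time_s: 4.55
tool_pos: [0.4801, 0.171, 0.0185]
tcp_rot: [[-0.488, 0.873, 0.002], [0.873, 0.488, 0.0], [-0.001, 0.002, -1.0]]
contact_force: [-0.9, -0.2, 5.9]
finger_gap: 0.204
gripper_force: 49.5
```

Call:
drive_tool:
  targets:
    - [[0,0,0],[0,0,-2],5]
    - [[0,0,0],[0,0,-5],5]
    - [[0,0,0],[0,0,-9],5]
    - [[0,0,0],[0,0,-13],5]
    - [[0,0,0],[0,0,-16.5],5]
    - [[0,0,0],[0,0,-18.5],5]
    - [[0,0,0],[0,0,-19],5]
    - [[0,0,0],[0,0,-19],5]
    - [[0,0,0],[0,0,-19],5]

```text
time_s: 5.45
tool_pos: [0.4781, 0.1705, 0.2054]
tcp_rot: [[-0.488, 0.873, -0.003], [0.873, 0.488, -0.001], [0.001, -0.003, -1.0]]
contact_force: [0.4, -0.8, -1.8]
finger_gap: 0.204
gripper_force: 49.0
```

```bash
cat > m.py <<'E'
from h import *
s=bot.observe(); R=np.array(s["tcp_rot"]); p=np.array(s["tool_pos"]); print(s["time_s"],p.round(4),np.degrees(np.arctan2(R[1,1],R[0,1])).round(2),s["finger_gap"],s["contact_force"].round(1))
def rect(nm,P):
    q=cv2.minAreaRect(P[:,:2].astype(np.float32)*1000); print(nm,len(P),P.mean(0).round(4),[np.round(x,1) for x in q])
for n in("wrist","top"):
    im,d=bot.capture(n); w=cloud(n,d); cv2.imwrite(f"pics/{n}_{s['time_s']:.1f}.png",im)
    b,g,r=[im[...,i].astype(int) for i in range(3)]
    # bar, in tool frame
    t=(w-p)@R
    k=(np.abs(t[...,1])<.016)&(np.abs(t[...,0])<.13)&(np.abs(t[...,2]-.012)<.018)&(g>80)&(abs(r-b)<30)
    if k.sum()>20:
        P=t[k]; rect(n+" bar in tool",P); A=np.c_[P[:,0],np.ones(len(P))]; print("  slope z/x",np.linalg.lstsq(A,P[:,2],rcond=None)[0])
    nr=np.hypot(w[...,0]-.512,w[...,1]+.158)<.1
    h=nr&(w[...,2]>.13)&(w[...,2]<.16)&(np.maximum(r,np.maximum(g,b))<70)
    if h.sum()>20: rect(n+" handle",w[h])
    f=(np.hypot(w[...,0]-.432,w[...,1]+.154)<.04)&(w[...,2]>.085)&(w[...,2]<.1)
    if f.sum()>20: rect(n+" fgrip",w[f])
E
python3 m.py
```

```text
5.45 [0.4781 0.1705 0.2054] 29.22 0.20391928187544037 [ 0.4 -0.8 -1.8]
wrist bar in tool 7948 [ 0.0579 -0.001   0.0104] [array([27.1, -1. ]), array([149.1,  19.8]), np.float64(0.2)]
  slope z/x [-0.00094317  0.01049287]
top bar in tool 283 [ 0.014  -0.0023  0.0105] [array([ 0.6, -1.4]), array([196.9,  20.5]), np.float64(0.2)]
  slope z/x [0.00070175 0.0104449 ]
top handle 240 [ 0.5121 -0.1541  0.147 ] [array([ 513.3, -155.2]), array([148.2,  17.6]), np.float64(87.1)]
top fgrip 44 [ 0.4325 -0.1529  0.0926] [array([ 432.6, -153.4]), array([18.2, 18. ]), np.float64(87.4)]
```

Call:
drive_tool:
  targets:
    - [[0,0,3],[-3,-0.5,0],5]
    - [[0,0,7],[-7,-1.2,0],5]
    - [[0,0,11],[-11,-2,0],5]
    - [[0,0,15],[-15,-2.8,0],5]
    - [[0,0,19],[-19,-3.5,0],5]
    - [[0,0,23],[-23,-4.2,0],5]
    - [[0,0,27],[-27,-5,0],5]
    - [[0,0,30],[-31,-5.7,0],5]
    - [[0,0,32],[-33.5,-6.1,0],5]
    - [[0,0,32.4],[-34.5,-6.3,0],5]
    - [[0,0,32.4],[-34.7,-6.3,0],5]
    - [[0,0,32.4],[-34.7,-6.3,0],5]
    - [[0,0,32.4],[-34.7,-6.3,0],5]
    - [[0,0,32.4],[-34.7,-6.3,0],5]

```text
time_s: 6.95
tool_pos: [0.5934, -0.1615, 0.2074]
tcp_rot: [[0.054, 0.999, -0.0], [0.999, -0.054, 0.0], [0.0, -0.0, -1.0]]
contact_force: [0.2, -0.1, -1.1]
finger_gap: 0.199
gripper_force: 49.1
```

```bash
python3 m.py; ls pics; python3 - <<'E'
from h import *
im,d=bot.capture("side"); w=cloud("side",d)
c=im[200:340,240:420]; cv2.imwrite("pics/s2.png",cv2.resize(c,None,fx=4,fy=4,interpolation=cv2.INTER_CUBIC))
E
```

```text
6.95 [ 0.5934 -0.1615  0.2074] -3.07 0.1993747184853657 [ 0.2 -0.1 -1.1]
wrist bar in tool 9441 [ 0.0406 -0.0008  0.01  ] [array([15.5, -0.6]), array([171.4,  29.8]), np.float64(3.5)]
  slope z/x [0.00119184 0.00997728]
wrist handle 3916 [ 0.5161 -0.152   0.1469] [array([ 514. , -154.6]), array([134.4,  15.4]), np.float64(86.1)]
wrist fgrip 553 [ 0.4349 -0.1518  0.0931] [array([ 433.4, -152.6]), array([18. , 18.6]), np.float64(87.4)]
top bar in tool 211 [ 0.0179 -0.0014  0.0104] [array([14.1, -0.9]), array([ 20.6, 165.6]), np.float64(89.5)]
  slope z/x [0.00122693 0.0103438 ]
a.png
side0.png
top0.png
top_5.5.png
top_7.0.png
w1.png
wrist_5.5.png
wrist_7.0.png
```

View pics/wrist_7.0.png

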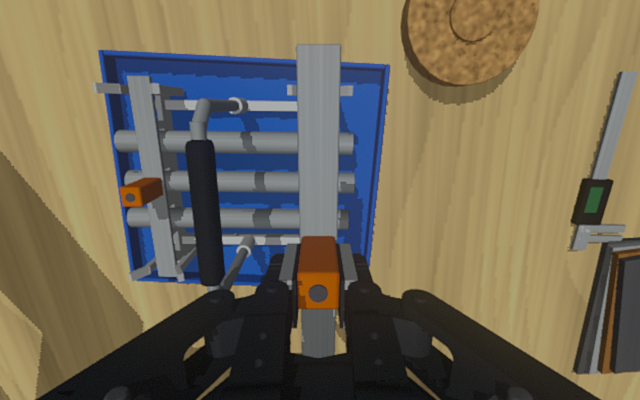

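```bash
python3 - <<'E'
from h import *
s=bot.observe(); R=np.array(s["tcp_rot"]); p=np.array(s["tool_pos"])
im,d=bot.capture("wrist"); w=cloud("wrist",d)
# prongs: points near seat at prong tip height (world .079)
m=(np.abs(w[...,0]-.593)<.05)&(w[...,2]>.066)&(w[...,2]<.09)
k,l,st,c=cv2.connectedComponentsWithStats(m.astype(np.uint8))
for i in range(1,k):
    if st[i,4]>15: P=w[l==i]; print("prong",st[i,4],c[i].round(),P.mean(0).round(4),P.min(0).round(4),P.max(0).round(4))
# tubes: y section at x .48..56
for x0 in(.46,.55):
    m=(np.abs(w[...,0]-x0)<.012)&(w[...,2]>.043)&(w[...,2]<.055)&(np.abs(w[...,1]+.16)<.08)
    y=w[m][:,1]; print(x0,[ (np.mean(q).round(4),len(q)) for q in np.split(np.sort(y),np.where(np.diff(np.sort(y))>.008)[0]+1)])
E
```

```text
prong 105 [291.  89.] [ 0.5756 -0.0736  0.0759] [ 0.5714 -0.0774  0.0713] [ 0.5795 -0.0695  0.079 ]
prong 129 [346.  90.] [ 0.6204 -0.0767  0.0751] [ 0.6159 -0.0809  0.0695] [ 0.6249 -0.0724  0.0797]
0.46 [(np.float64(-0.193), 154), (np.float64(-0.1533), 207), (np.float64(-0.1131), 330)]
0.55 [(np.float64(-0.1994), 304), (np.float64(-0.1596), 337), (np.float64(-0.1198), 387)]
```

Yaw is about −3.7° and the seat is at about (0.5924, −0.163). The prong pair shows at (291,89)/(346,90), with the bar between them. I'll trim and lower to just above the prongs.

Call:
drive_tool:
  targets:
    - [[0,0,0.6],[-0.2,0,2],5]
    - [[0,0,0.6],[-0.2,0,5],5]
    - [[0,0,0.6],[-0.2,0,8],5]
    - [[0,0,0.6],[-0.2,0,10],5]
    - [[0,0,0.6],[-0.2,0,10.5],5]
    - [[0,0,0.6],[-0.2,0,10.5],5]
    - [[0,0,0.6],[-0.2,0,10.5],5]
    - [[0,0,0.6],[-0.2,0,10.5],5]

```text
time_s: 7.95
tool_pos: [0.5947, -0.1653, 0.1043]
tcp_rot: [[0.066, 0.998, 0.003], [0.998, -0.066, -0.001], [-0.001, 0.003, -1.0]]
contact_force: [-0.1, 0.5, -0.6]
finger_gap: 0.201
gripper_force: 49.1
```

```bash
python3 m.py; python3 - <<'E'
from h import *
s=bot.observe(); R=np.array(s["tcp_rot"]); p=np.array(s["tool_pos"])
im,d=bot.capture("wrist"); w=cloud("wrist",d); t=(w-p)@R
m=(np.abs(w[...,0]-.593)<.05)&(w[...,2]>.062)&(w[...,2]<.084)
k,l,st,c=cv2.connectedComponentsWithStats(m.astype(np.uint8))
for i in range(1,k):
    if st[i,4]>15: P=t[l==i]; print("prong tool",st[i,4],c[i].round(),P.mean(0).round(4),P.min(0).round(4),P.max(0).round(4))
im,d=bot.capture("side")
a=cv2.resize(im[200:330,250:410],(640,520),interpolation=cv2.INTER_CUBIC); cv2.imwrite("pics/s3.png",a)
E
```

```text
7.95 [ 0.5947 -0.1653  0.1043] -3.77 0.20059699921200722 [-0.1  0.5 -0.6]
wrist bar in tool 9462 [ 0.0407 -0.0011  0.0102] [array([15.8, -0.7]), array([171. ,  29.8]), np.float64(3.3)]
  slope z/x [0.00109231 0.01019738]
wrist handle 17776 [ 0.5349 -0.1411  0.147 ] [array([ 560.1, -135.6]), array([ 93.9, 105.7]), np.float64(87.0)]
wrist fgrip 1546 [ 0.436  -0.1513  0.0924] [array([ 433.6, -152.3]), array([18.4, 19.9]), np.float64(85.4)]
top bar in tool 181 [ 0.0219 -0.0016  0.0105] [array([15.8,  1.5]), array([166.1,  26.4]), np.float64(0.6)]
  slope z/x [0.00314537 0.01042697]
prong tool 526 [277.  74.] [ 0.0904 -0.022   0.0318] [ 0.0865 -0.0295  0.0248] [ 0.0946 -0.0151  0.0414]
prong tool 519 [355.  74.] [0.0904 0.0178 0.0318] [0.0864 0.0108 0.025 ] [0.0945 0.025  0.0416]
prong tool 125 [294. 343.] [-0.0839 -0.0182  0.0375] [-0.0891 -0.021   0.0323] [-0.0803 -0.0153  0.0416]
prong tool 154 [340. 344.] [-0.0837  0.0144  0.0369] [-0.0893  0.0108  0.0305] [-0.0805  0.0178  0.0419]
```

View pics/s3.png

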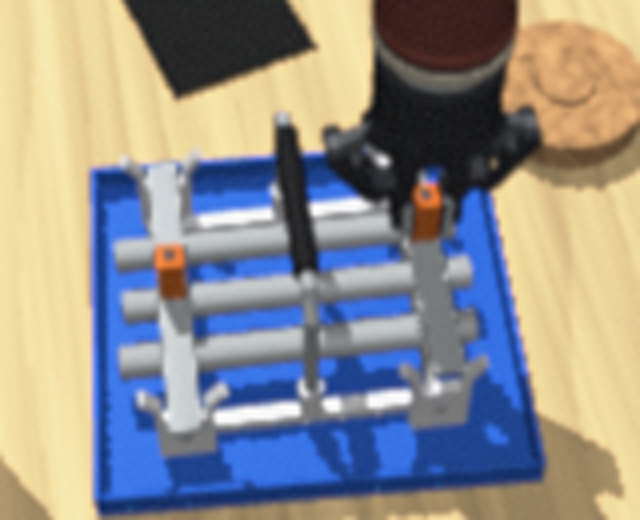

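The side view shows the bar held just above the prongs at the right end, lined up with its posts. I'll nudge it and enter the flare.

Call:
drive_tool:
  targets:
    - [[0,0,0],[0.15,-0.1,0],5]
    - [[0,0,0],[0.15,-0.1,0.5],5]
    - [[0,0,0],[0.15,-0.1,1],5]
    - [[0,0,0],[0.15,-0.1,1.5],5]
    - [[0,0,0],[0.15,-0.1,1.5],5]
    - [[0,0,0],[0.15,-0.1,1.5],5]
    - [[0,0,0],[0.15,-0.1,1.5],5]

```text
time_s: 8.85
tool_pos: [0.5927, -0.1633, 0.0874]
tcp_rot: [[0.066, 0.998, 0.0], [0.998, -0.066, -0.0], [-0.0, 0.0, -1.0]]
contact_force: [-0.2, -0.4, -1.5]
finger_gap: 0.206
gripper_force: 49.1
```

```bash
python3 - <<'E'
from h import *
s=bot.observe(); R=np.array(s["tcp_rot"]); p=np.array(s["tool_pos"]); print(p.round(4),np.round(s["contact_force"],1))
im,d=bot.capture("wrist"); w=cloud("wrist",d); t=(w-p)@R
print(bot.observe()["tool_pos"].round(4))
m=(np.abs(t[...,1])<.05)&(w[...,2]>.073)&(w[...,2]<.084)&(np.abs(np.abs(t[...,0])-.088)<.012)&(np.abs(t[...,1])>.0125)
k,l,st,c=cv2.connectedComponentsWithStats(m.astype(np.uint8))
for i in range(1,k):
    if st[i,4]>15: P=t[l==i]; print("prong tool",st[i,4],P.mean(0).round(4),P.min(0).round(4),P.max(0).round(4))
b,g,r=[im[...,i].astype(int) for i in range(3)]
k=(np.abs(t[...,1])<.013)&(np.abs(t[...,0]-.05)<.02)&(np.abs(t[...,2]-.0105)<.004)
P=t[k]; print(P.mean(0).round(4),P.min(0).round(4),P.max(0).round(4))
k=(np.abs(t[...,1])<.013)&(t[...,0]>.05)&(np.abs(t[...,2]-.0105)<.004); print("bar end",t[k][:,0].max())
E
```

```text
[ 0.5927 -0.1633  0.0874] [-0.2 -0.4 -1.5]
[ 0.5927 -0.1634  0.0875]
prong tool 339 [ 0.0886 -0.0229  0.0112] [ 0.0846 -0.0273  0.0077] [ 0.0927 -0.0188  0.0143]
prong tool 333 [0.0887 0.0231 0.0112] [0.0846 0.0188 0.0071] [0.0926 0.0271 0.0144]
[ 0.0508 -0.0009  0.0101] [ 0.03   -0.011   0.0078] [0.07   0.0091 0.0122]
bar end 0.10105105339038241
```

Call:
drive_tool:
  targets:
    - [[0,0,0],[0,0.1,0.3],5]
    - [[0,0,0],[0,0.1,0.7],5]
    - [[0,0,0],[0,0.1,1.1],5]
    - [[0,0,0],[0,0.1,1.5],5]
    - [[0,0,0],[0,0.1,1.8],5]
    - [[0,0,0],[0,0.1,2],5]
    - [[0,0,0],[0,0.1,2.1],5]
    - [[0,0,0],[0,0.1,2.15],5]
    - [[0,0,0],[0,0.1,2.15],5]
    - [[0,0,0],[0,0.1,2.15],5]
    - [[0,0,0],[0,0.1,2.15],5]

```text
time_s: 10.0
tool_pos: [0.5937, -0.1634, 0.066]
tcp_rot: [[0.066, 0.998, 0.0], [0.998, -0.066, -0.0], [-0.0, 0.0, -1.0]]
contact_force: [0.4, 0.1, -0.9]
finger_gap: 0.201
gripper_force: 49.1
```

Underside should be about 1 mm above the floor of the slots. I'll feel down for contact.

Call:
drive_tool:
  targets:
    - [[0,0,0],[0,0,0.05],5]
    - [[0,0,0],[0,0,0.1],5]
    - [[0,0,0],[0,0,0.1],5]
    - [[0,0,0],[0,0,0.15],5]
    - [[0,0,0],[0,0,0.15],5]
    - [[0,0,0],[0,0,0.15],5]

```text
time_s: 10.6
tool_pos: [0.5936, -0.1634, 0.0645]
tcp_rot: [[0.066, 0.998, 0.0], [0.998, -0.066, -0.0], [-0.0, 0.0, -1.0]]
contact_force: [-1.3, 0.0, 0.3]
finger_gap: 0.198
gripper_force: 49.3
```

Call:
drive_tool:
  targets:
    - [[0,0,0],[0,0,0.05],5]
    - [[0,0,0],[0,0,0.05],5]
    - [[0,0,0],[0,0,0.05],15]
    - [[0,0,0],[0,0,0.05],25]
    - [[0,0,0],[0,0,0.05],35]
    - [[0,0,0],[0,0,0.05],45]
    - [[0,0,0],[0,0,0.05],45]
    - [[0,0,0],[0,0,0.05],45]
    - [[0,0,0],[0,0,0.05],45]
    - [[0,0,0],[0,0,-1],45]
    - [[0,0,0],[0,0,-3],45]
    - [[0,0,0],[0,0,-6],45]
    - [[0,0,0],[0,0,-10],45]
    - [[0,0,0],[0,0,-13],45]
    - [[0,0,0],[0,0,-15],60]
    - [[0,0,0],[0,0,-15],60]
    - [[0,0,0],[0,0,-15],60]

```text
time_s: 12.3
tool_pos: [0.5937, -0.1634, 0.2149]
tcp_rot: [[0.066, 0.998, 0.001], [0.998, -0.066, -0.0], [-0.0, 0.001, -1.0]]
contact_force: [0.0, -0.1, -1.1]
finger_gap: 0.604
gripper_force: 0.0
```

```bash
python3 - <<'E'
from h import *
s=bot.observe(); R=np.array(s["tcp_rot"]); p=np.array(s["tool_pos"]); print(s["time_s"],p.round(4),np.round(s["contact_force"],1))
im,d=bot.capture("wrist"); w=cloud("wrist",d); t=(w-p)@R; cv2.imwrite("pics/w4.png",im)
b,g,r=[im[...,i].astype(int) for i in range(3)]
def st(nm,k):
    P=w[k]; q=cv2.minAreaRect(P[:,:2].astype(np.float32)*1000); print(nm,len(P),P.mean(0).round(4),[np.round(x,1) for x in q])
st("strip",(np.abs(w[...,0]-.594)<.025)&(np.abs(w[...,1]+.163)<.12)&(np.abs(w[...,2]-.055)<.005)&(np.abs(t[...,1])<.0125))
gk=(np.abs(w[...,2]-.094)<.006)
st("grip",gk&(np.hypot(w[...,0]-.593,w[...,1]+.163)<.03))
st("fgrip",gk&(np.hypot(w[...,0]-.433,w[...,1]+.153)<.03))
st("handle",(np.abs(w[...,2]-.149)<.008)&(np.hypot(w[...,0]-.513,w[...,1]+.158)<.1)&(g<70)&(w[...,0]<.55))
E
```

```text
12.3 [ 0.5937 -0.1634  0.2149] [ 0.  -0.1 -1.1]
strip 3369 [ 0.5923 -0.1495  0.053 ] [array([ 593.6, -162.1]), array([198.4,  24.3]), np.float64(86.3)]
grip 412 [ 0.5916 -0.1613  0.0928] [array([ 591.6, -162.1]), array([18.4, 16.8]), np.float64(86.4)]
fgrip 465 [ 0.4332 -0.1518  0.0929] [array([ 432.1, -152.2]), array([18. , 18.5]), np.float64(84.6)]
handle 3215 [ 0.5141 -0.1521  0.147 ] [array([ 512.4, -156.2]), array([106.3,  16.2]), np.float64(86.1)]
```

View pics/w4.png

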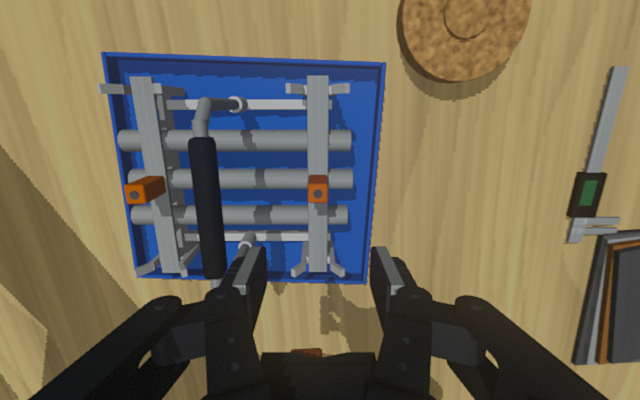

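The bar lies in both slots: its grip at (318,190) is level with the fitted bar's, 160 mm apart. Next is the handle.

Call:
drive_tool:
  targets:
    - [[0,0,0],[0,-3,0],60]
    - [[0,0,0],[0.1,-6.5,0],60]
    - [[0,0,0],[0.1,-8.15,0],60]
    - [[0,0,0],[0.1,-8.15,0],60]
    - [[0,0,0],[0.1,-8.15,2],60]
    - [[0,0,0],[0.1,-8.15,5],60]
    - [[0,0,0],[0.1,-8.15,7.5],60]
    - [[0,0,0],[0.1,-8.15,9],60]
    - [[0,0,0],[0.1,-8.15,9.4],60]
    - [[0,0,0],[0.1,-8.15,9.4],60]
    - [[0,0,0],[0.1,-8.15,9.4],60]

```text
time_s: 13.45
tool_pos: [0.5133, -0.1574, 0.1214]
tcp_rot: [[0.066, 0.998, 0.002], [0.998, -0.066, -0.001], [-0.001, 0.002, -1.0]]
contact_force: [0.5, -0.5, -0.4]
finger_gap: 0.6
gripper_force: 0.0
```

```bash
python3 - <<'E'
from h import *
s=bot.observe(); R=np.array(s["tcp_rot"]); p=np.array(s["tool_pos"]); print(s["time_s"],p.round(4),np.round(s["contact_force"],1))
im,d=bot.capture("wrist"); w=cloud("wrist",d); t=(w-p)@R; g=im[...,1]
k=(np.abs(w[...,2]-.149)<.008)&(np.abs(t[...,1])<.016)&(np.abs(t[...,0])<.08)&(g<70); P=t[k]
print(P.mean(0),P.min(0),P.max(0),cv2.minAreaRect(P[:,:2].astype(np.float32)*1000))
E
```

```text
13.45 [ 0.5133 -0.1574  0.1214] [ 0.5 -0.5 -0.4]
[ 0.01434889 -0.0001515  -0.02725797] [-0.03708696 -0.00829648 -0.03043619] [ 0.05393889  0.0078285  -0.01985337] ((8.436222076416016, -0.22197628021240234), (91.01644134521484, 16.09251594543457), 0.10777848958969116)
```

Centred to within 1 mm. Closing on the handle.

Call:
drive_tool:
  targets:
    - [[0,0,0],[0,0,0],40]
    - [[0,0,0],[0,0,0],25]
    - [[0,0,0],[0,0,0],5]
    - [[0,0,0],[0,0,0],5]
    - [[0,0,0],[0,0,0],5]
    - [[0,0,0],[0,0,0],5]
    - [[0,0,0],[0,0,0],5]
    - [[0,0,0],[0,0,0],5]
    - [[0,0,0],[0,0,0],5]
    - [[0,0,0],[0,0,0],5]
  squeeze: 100

```text
time_s: 14.5
tool_pos: [0.5132, -0.1573, 0.1214]
tcp_rot: [[0.066, 0.998, 0.002], [0.998, -0.066, -0.001], [-0.001, 0.002, -1.0]]
contact_force: [2.0, 0.3, 5.2]
finger_gap: 0.165
gripper_force: 98.1
```

Call:
drive_tool:
  targets:
    - [[0,0,0],[0,0,-0.2],5]
    - [[0,0,0],[0,0,-0.4],5]
    - [[0,0,0],[0,0,-0.7],5]
    - [[0,0,0],[0,0,-1.0],5]
    - [[0,0,0],[0,0,-1.0],5]
    - [[0,0,0],[0,0,-1.0],5]

```text
time_s: 15.1
tool_pos: [0.5121, -0.1569, 0.1301]
tcp_rot: [[0.066, 0.998, -0.0], [0.998, -0.066, 0.0], [0.0, -0.0, -1.0]]
contact_force: [-0.2, -0.4, -7.6]
finger_gap: 0.169
gripper_force: 97.6
```

Force is about −8 N, so it is hanging as expected. I'll lift on slowly.

Call:
drive_tool:
  targets:
    - [[0,0,0],[0,0,-0.2],5]
    - [[0,0,0],[0,0,-0.6],5]
    - [[0,0,0],[0,0,-1.1],5]
    - [[0,0,0],[0,0,-1.7],5]
    - [[0,0,0],[0,0,-2.4],5]
    - [[0,0,0],[0,0,-3.1],5]
    - [[0,0,0],[0,0,-3.8],5]
    - [[0,0,0],[0,0,-4.5],5]
    - [[0,0,0],[0,0,-5.2],5]
    - [[0,0,0],[0,0,-5.9],5]
    - [[0,0,0],[0,0,-6.6],5]
    - [[0,0,0],[0,0,-7.3],5]
    - [[0,0,0],[0,0,-7.9],5]
    - [[0,0,0],[0,0,-8.4],5]
    - [[0,0,0],[0,0,-8.8],5]
    - [[0,0,0],[0,0,-9.0],5]
    - [[0,0,0],[0,0,-9.1],5]
    - [[0,0,0],[0,0,-9.1],5]
    - [[0,0,0],[0,0,-9.1],5]
    - [[0,0,0],[0,0,-9.1],5]

```text
time_s: 17.1
tool_pos: [0.5121, -0.1569, 0.221]
tcp_rot: [[0.066, 0.998, -0.001], [0.998, -0.066, 0.0], [0.0, -0.001, -1.0]]
contact_force: [0.1, -0.1, -8.0]
finger_gap: 0.17
gripper_force: 97.7
```

Call:
drive_tool:
  targets:
    - [[0,0,0],[0,0,0],5]
    - [[0,0,0],[0,0,0],5]
    - [[0,0,0],[0,0,0],5]
    - [[0,0,0],[0,0,0],5]
    - [[0,0,0],[0,0,0],5]
    - [[0,0,0],[0,0,0],5]

```text
time_s: 17.7
tool_pos: [0.5123, -0.157, 0.2213]
tcp_rot: [[0.066, 0.998, 0.0], [0.998, -0.066, 0.0], [0.0, 0.0, -1.0]]
contact_force: [0.8, 0.0, -8.0]
finger_gap: 0.169
gripper_force: 97.7
```

```bash
python3 - <<'E'
from h import *
s=bot.observe(); R=np.array(s["tcp_rot"]); p=np.array(s["tool_pos"]); print(s["time_s"],p.round(4),np.round(s["contact_force"],1),np.round(s["moment"],2),np.abs(s["joint_vel"]).max())
im,d=bot.capture("top"); w=cloud("top",d)
for nm,x,y in(("grip",.593,-.163),("fgrip",.433,-.153)):
    k=(np.hypot(w[...,0]-x,w[...,1]-y)<.035)&(w[...,2]>.17)&(w[...,2]<.22); P=w[k]; P=P[:] ; print(nm,len(P),P.mean(0).round(4) if len(P) else 0)
k=(np.hypot(w[...,0]-.593,w[...,1]+.16)<.13)&(w[...,2]>.135)&(w[...,2]<.165)&(abs(w[...,0]-.593)<.02); P=w[k]
print(P.mean(0)); 
im,d=bot.capture("side"); cv2.imwrite("pics/s5.png",cv2.resize(im[170:330,230:430],(750,600),interpolation=cv2.INTER_CUBIC))
E
```

```text
17.7 [ 0.5123 -0.157   0.2213] [ 0.8  0.  -8. ] [-0.01  0.02 -0.02] 0.0016870582729368497
grip 0 0
fgrip 40 [ 0.4317 -0.1527  0.1938]
[ 0.59656366 -0.09516634  0.1527688 ]
```

View pics/s5.png

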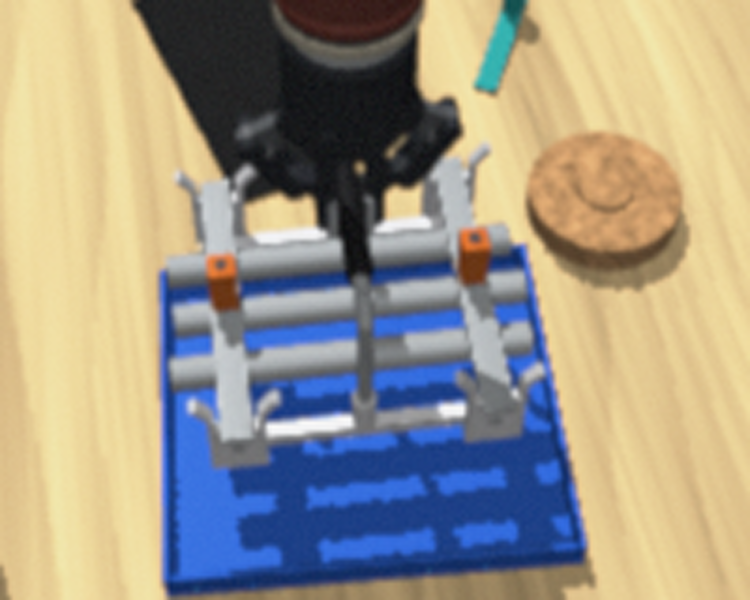

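The side view shows the carrier level above the tray, with both bars seated (grips at (473,255) and (222,280)) and the three tubes in place. Fitted grip height is 0.194, against 0.194 expected for a level 10 cm lift. Handing in.

```bash
python3 -c "
from plant import bot
print(bot.finish_job())"
```

```text
the job is handed in; nothing more can be done
None
```

The job is handed in: the loose bar is seated in both slots, and the carrier is held by its handle, level and steady about 10 cm above its tray, with all three tubes in place in the last picture; no verdict was returned.

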